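# Load heel blanks into a spring magazine

### The job

Load the two heel blanks flat into the blue spring magazine, one at a time: first the tan one that lies on the bench, then the black one on top of it. The black one stands on end in its slot, so lay it flat on the bench and let go of it, then take it again the other way to load it. Push each blank down until both red catches spring back over it, and leave the tin, the hammer and the shoe last where they are.

Things in the scene. Friction and masses are not known exactly. Their poses are not given: they have to be found in the camera images.
- magazine: Fixed open-topped magazine, blue base plate 170 x 70 x 10 mm. Origin: centre of the base's underside; x along its length, y across, z up. Its pocket for flat blanks, 94 (x) x 54 (y) mm, is formed by four aluminium corner angles. Both long sides are open for |x| < 24 mm above the base plate, so fingers pinching a blank across its width can go down with it. Blanks go in either way round or face up.
- mouth (a point): Point on the magazine's axis at the top of its straight walls, 120 mm above the bench; flared lead-ins go on to 134 mm and widen the mouth by about 5 mm a side. Below, the two red catches stand into the pocket at its x ends; blue brackets outside the ends reach x = +-81 mm, up to 91 mm above the bench.
- follower (a joint): Yellow spring-loaded plate (88 x 34 x 8 mm) in the magazine. 0 = up, top face 93 mm above the bench; value in m grows as it is pressed down (stop 0.070). Its spring pushes up with 2.4 N at 0 plus 80 N/m. It reads about 0.020 with one blank loaded and 0.042 with two.
- catch_far (a joint): Red sprung catch at the magazine's +x end, slides outward: 0 = shut, in m (stop 0.009). Nose 20 mm wide, 7 mm into the pocket, flat underside 95 mm above the bench, sloping back from 98 to 108 mm. A blank set in the mouth rests on both slopes; pushed down (5 to 15 N, more if it drags off-centre) it spreads the catches, which snap back over its top once that is below 95 mm. Spring 0.9 N + 150 N/m.
- catch_near (a joint): The same kind of catch at the -x end of the magazine; 0 = shut, grows as it slides outward (m).
- tan_blank: Tan heel blank with a brown band, a rigid slab 90 x 50 x 22 mm, about 0.11 kg, loose, lying flat on the bench. Origin at its centre; x along its length (90), y across its width (50), z through its thickness (22). Properly loaded as the first of two, its centre ends 62 mm above the bench (84 mm while it is the only one).
- black_blank: Black heel blank with a grey band, same slab 90 x 50 x 22 mm, about 0.11 kg, loose, standing on end in the stand's slot. Origin at its centre; x through its thickness (22), y across its width (50), z along its length (90, upright at the start). Properly loaded on top of the tan one, its centre ends 84 mm above the bench.
- stand: Fixed dark wooden stand, 66 (x) x 96 (y) mm base 6 mm thick, top of its slot 36 mm above the bench. Origin: centre of its underside. The slot is 30 mm (x) by 60 mm (y) and 30 mm deep; the black blank stands in it from 6 to 96 mm above the bench and is lifted straight out.
- glue_tin: Bystander: green tin, 76 mm across, 90 mm high, origin at the centre of its underside.
- hammer: Bystander: hammer lying on the bench, handle towards its own -x; origin under its middle.
- shoe_last: Bystander: pale wooden shoe last, about 180 x 70 x 80 mm, origin at the centre of its underside, x along its length.
Not all that is in view belongs to the job. Leave any green or white look-alike of the tan_blank alone.

How it is judged (in metres and radians):
On the way, in this order (a step that is already met when the one before it is completed fails the run):
1. the tan blank is in the magazine, flat, below both catches, and both catches have sprung shut over it (horizontal distance between tan_blank and magazine below 0.006 m and z of tan_blank in the frame of magazine below 0.0875 m and angle between the z axis of tan_blank and the z axis of magazine, either way round below 0.1 rad and value of joint each of catch_far, catch_near below 0.002 m), for 0.2 s.
2. the black blank lies flat on the bench, let go (height (world z) of black_blank below 0.014 m and angle between the x axis of black_blank and the z axis of magazine, either way round below 0.1 rad and contact force between the fingers and black_blank below 0.1 N and linear speed of black_blank below 0.02 m/s), for 0.2 s.
At the end, for the whole second after the job is handed in: Both blanks lie flat (within 0.1 rad) in the magazine, centred within 6 mm, the black one on the tan one: black centre 79 to 87.5 mm and tan centre 57 to 67 mm above the magazine's underside, both catches shut over the black one (within 2 mm), everything at rest and released (horizontal distance between each of tan_blank, black_blank and magazine below 0.006 m and z of tan_blank in the frame of magazine between 0.057 and 0.067 m and z of black_blank in the frame of magazine between 0.079 and 0.0875 m and angle between the z axis of tan_blank and the z axis of magazine, either way round below 0.1 rad and angle between the x axis of black_blank and the z axis of magazine, either way round below 0.1 rad and value of joint each of catch_far, catch_near below 0.002 m and linear speed of each of tan_blank, black_blank below 0.02 m/s); the robot touches nothing.
It fails at once if the glue tin is shifted by more than 30 mm (distance of glue_tin from where it was at the start of the episode above 0.03 m).
It fails at once if the hammer is shifted by more than 30 mm (distance of hammer from where it was at the start of the episode above 0.03 m).
It fails at once if the shoe last is shifted by more than 30 mm (distance of shoe_last from where it was at the start of the episode above 0.03 m).
It also fails if it takes over 72 s, if anything falls off the work surface, if the arm or the gripper's body presses on something with over 40 N, if the wrist force passes 120 N, or if a joint passes its speed limit or range.

### The arm

A 6-joint arm with a two-finger parallel gripper is mounted at the origin on the work surface. World frame = base frame: x ahead of the robot, y to its left, z up, the work surface at z = 0. Lengths are in m, angles in degrees, forces in N, time in s.
With the tool pointing down it reaches from about 0.4 to 0.825 m from the base axis. Payload 7 kg.
Tool frame: the origin (TCP) lies at the very end of the fingers, on their centre line; the grasp point (between the pads) lies tcp_to_grasp behind it (tcp_to_grasp is the distance from the TCP to the grasp point, in m); x points along the fingers, y is the direction in which the jaws open and shut, and the axes are right-handed (so a half turn about x gives the same grasp; the last joint's range is limited). The gripper opens to 88 mm and grips with 3 to 60 N. Pads are 19 mm wide; open, the fingers measure 130 mm over their backs; the gripper's body (78 mm by 193 mm) begins 47 mm behind the grasp point.
Start: joints at [16.507, 20.546, 0.682, 0, -70.136, -16.507], TCP at [0.675, -0, 0.227] pointing down, gripper open.
Joint ranges: [-176.03, 176.03], [-82.01, 121.73], [-58.28, 71.71], [-173.87, 95.51], [-174.79, -0.11], [-173.66, 173.66]. Speed limits (degrees/s): [136.94, 136.94, 172.46, 180, 180, 180].

### API

Orientations are given as [roll, pitch, yaw] about the fixed x, y, z axes, in that order (R = Rz(yaw) Ry(pitch) Rx(roll)).
In Python, from plant import * gives the robot as it stands. The module is installed in compiled form; this text tells all that it offers.
- The arm moves only by the shell command python3 -m pendant 'ROWS'. ROWS is JSON, a list of rows, each an object with "claw": the finger opening in mm, from 0 to 87.6; "linear": the shift along the tool's x, y, z in mm, a list of three; "twist": the turn about the tool's x in rad. In form: [{"claw": claw, "linear": [tx, ty, tz], "twist": twist}, ...]. A call has exactly 10 rows; each row shifts and turns the commanded pose from where the row before left it, along the tool's axes as they then stand; what a row does not reach is not made up. A row lasts 1/12 s, in which the tool goes at most 41.7 mm and 7.16 degrees, less where a joint would pass 70% of its speed; a pose out of reach is approached as far as the arm can. A call with a gripper value outside its range is refused whole. The fingers move at their own pace and stop on an object; the grip force is fixed at half the most. Time passes only in rows, so rows that do not move let the fingers close, or fill a call up. It gives the time, the measured TCP pose, the force and the opening at its end, in the units of the state.
- get_obs(): the state, without advancing time (a new reading comes with each control period).
- snapshot(name): name is "scene" or "side" or "wrist"; returns (picture, depth): 400x640x3 uint8, red, green, blue; 400x640 float32, m along the optical axis (not along the pixel's ray), 0 where there is no reading.
- camera_params(name): a dict with "fx", "fy", "cx", "cy" (pixels), "k1" (the pictures are not rectified: a ray, as slopes to the right and down, at radius r is drawn at 1 + k1 r^2 times it, then the intrinsics apply), "rvec" (rotation vector, rad) and "tvec" (3), from world to camera coordinates, as OpenCV has them. Camera axes: x right, y down, z forward; pixel columns grow to the right and rows downward; lengths in m; the calibration is good to about 2 mm. A picture is of the moment at which its call begins: read the wrist's pose just before it. camera_params takes no time and is no camera call; for the wrist camera it gives the pose at the moment of the call.
- close_job(): hands the job in, once; it reports no verdict.
Trained networks look in the newest picture that a camera, given by its name, has taken for a name from the list of things; names that differ only in an ending like _2 or _b are one class to them, and where a whole thing is asked for, a point or a joint stands for the part that bears it (a point fixed in the world has none). Each returns a list of dicts, best first, with "confidence" (0 to 1); they miss things now and then, are a little off and sometimes report something else, mostly with a low value. They report only what shows in the picture. A call takes as long as a camera call. They do not tell look-alikes from the thing itself.
- boxes_of(camera, target): "xy" ([column, row] in pixels, amid what is visible of it).
The state is a dict: "clock": time; "joint_pos": joint angles; "qvel": joint speeds; "tau": joint torques, N m; "tool_pos": TCP position; "orientation": TCP orientation; "force": force on the tool from outside, world axes, zero at the start; "moment": the same for the moment, N m; "opening": finger opening in m.
Only numpy, scipy, OpenCV 4.12 (cv2) and the standard library are available. Lean on these libraries where they do the work, as an engineer would, in place of code of your own. Each camera call takes 0.05 s, during which the arm holds its last target. There are 200 camera calls.

## Working session

There is one attempt and no reset: what is moved stays moved. The work goes in short steps, Python scripts to look and compute and a shell command to move; the robot and the scene stay as the last step left them, time stands still between calls to the robot, and variables do not carry over. Pictures are saved under pics/ and viewed, about 8 in all and at most 12, crops included, and the job is handed in when it is done.

```bash
mkdir -p pics; python3 - <<'E'
from plant import *
import cv2,numpy as np
print(get_obs())
for n in ["scene","side","wrist"]:
    p=camera_params(n); print(n,{k:np.round(v,4).tolist() for k,v in p.items()})
    im,d=snapshot(n); cv2.imwrite(f"pics/{n}0.png",im[:,:,::-1]); np.save(f"{n}0.npy",d)
    if n!="wrist":
        for t in ["tan_blank","black_blank","magazine","stand","glue_tin","hammer","shoe_last"]:
            print(t,[(np.round(b["xy"]).tolist(),round(b["confidence"],2)) for b in boxes_of(n,t)[:4]])
E
```

```text
{'clock': 0.0, 'joint_pos': array([ 1.65068928e+01,  2.05923514e+01,  6.32524063e-01, -2.21210247e-02,
       -7.01372817e+01, -1.65053772e+01]), 'qvel': array([ 0.13192403, -0.07800354,  0.03055889, -0.12026442,  0.04978722,
        0.00919239]), 'tau': array([-8.00930356e-04, -5.82726967e+01,  2.93058443e+01,  6.99745238e+00,
        6.93249181e-03, -2.06530804e-04]), 'tool_pos': array([ 6.74484058e-01, -2.19979790e-05,  2.25596581e-01]), 'orientation': array([  94.42025895,   89.90068868, -175.58575908]), 'force': array([ 0.25575906, -0.78885268, -0.21696248]), 'moment': array([ 0.02028127,  0.00048181, -0.03615229]), 'opening': 0.08815103750290411}
scene {'fx': 431.4665, 'fy': 431.4665, 'cx': 323.0242, 'cy': 205.7002, 'k1': 0.0142, 'rvec': [1.7607, 1.3803, -0.7819], 'tvec': [-0.1424, -0.2364, 1.8427]}
tan_blank [([292.0, 247.0], 0.87), ([305.0, 221.0], 0.85), ([268.0, 207.0], 0.78)]
black_blank [([403.0, 194.0], 0.91)]
magazine [([220.0, 216.0], 0.9)]
stand [([397.0, 210.0], 0.65)]
glue_tin [([214.0, 212.0], 0.74), ([169.0, 247.0], 0.64)]
hammer [([456.0, 200.0], 0.56)]
shoe_last [([346.0, 257.0], 0.75)]
side {'fx': 458.6206, 'fy': 458.6206, 'cx': 319.8549, 'cy': 205.5815, 'k1': -0.0004, 'rvec': [2.1846, -0.0507, 0.0161], 'tvec': [-0.6283, 0.1161, 1.512]}
tan_blank [([261.0, 265.0], 0.86), ([298.0, 242.0], 0.73), ([335.0, 254.0], 0.7)]
black_blank [([304.0, 177.0], 0.77)]
magazine [([294.0, 290.0], 0.87)]
stand [([293.0, 288.0], 0.75), ([307.0, 192.0], 0.72)]
glue_tin [([333.0, 334.0], 0.86)]
hammer [([278.0, 165.0], 0.61)]
shoe_last [([368.0, 225.0], 0.82)]
wrist {'fx': 322.8705, 'fy': 322.8705, 'cx': 317.3015, 'cy': 200.9909, 'k1': -0.0108, 'rvec': [-0.0009, 3.1173, 0.3887], 'tvec': [0.6748, -0.03, 0.3912]}
```

```bash
python3 - <<'E'
import cv2,numpy as np, plant
print([x for x in dir(plant) if x[0]!='_'], getattr(plant,'tcp_to_grasp',None))
s=cv2.imread("pics/scene0.png")[130:320,120:500]; d=cv2.imread("pics/side0.png")[120:380,180:480]
a=cv2.resize(s,(600,300),interpolation=cv2.INTER_CUBIC)
b=cv2.resize(d,(346,300),interpolation=cv2.INTER_CUBIC)
w=cv2.resize(cv2.imread("pics/wrist0.png"),(450,300))
o=np.zeros((600,800,3),np.uint8);o[:300,:600]=a;o[300:,:346]=b;o[300:,346:796]=w
cv2.imwrite("pics/a.png",o)
E
```

```text
['PlanningError', 'boxes_of', 'camera_params', 'close_job', 'get_obs', 'snapshot', 'tcp_to_grasp'] 0.0188
```

View pics/a.png

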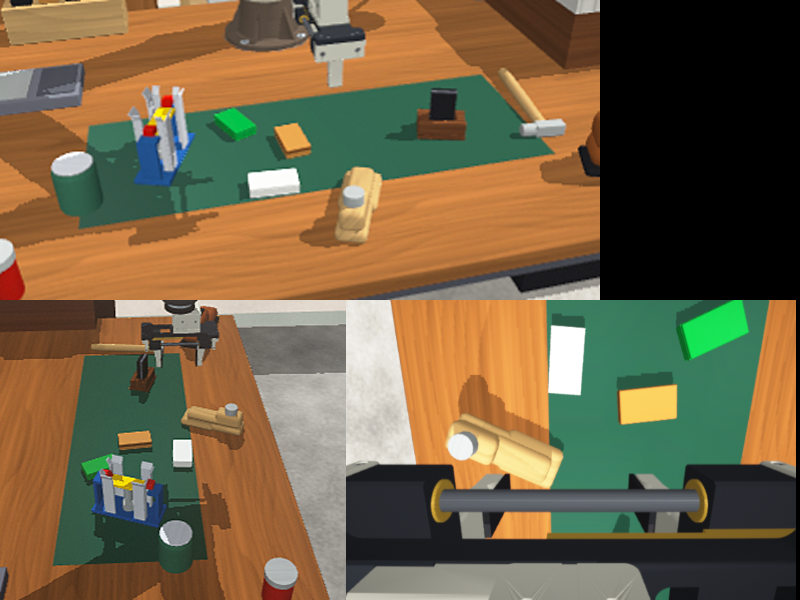

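The composite shows three look-alikes in the scene picture: a green block at (268,207), a white one at (292,247) and the tan one with a brown band at (305,221). I choose the last. The black blank in its stand is at (403,194) and the magazine at (220,216).

```bash
cat > h.py <<'E'
from plant import *
import cv2,numpy as np
def cloud(n,d,p=None):
    p=p or camera_params(n)
    K=np.array([[p["fx"],0,p["cx"]],[0,p["fy"],p["cy"]],[0,0,1.]])
    v,u=np.mgrid[:d.shape[0],:d.shape[1]]
    q=cv2.undistortPoints(np.stack([u,v],-1).reshape(-1,1,2).astype(float),K,np.array([p["k1"],0,0,0,0.])).reshape(*d.shape,2)
    c=np.dstack([q*d[...,None],d])
    R=cv2.Rodrigues(np.asarray(p["rvec"],float))[0]
    w=(c-np.asarray(p["tvec"],float).ravel())@R
    w[d==0]=np.nan
    return w
def project(n,P,p=None):
    p=p or camera_params(n)
    K=np.array([[p["fx"],0,p["cx"]],[0,p["fy"],p["cy"]],[0,0,1.]])
    return cv2.projectPoints(np.atleast_2d(np.asarray(P,float)),np.asarray(p["rvec"],float),np.asarray(p["tvec"],float),K,np.array([p["k1"],0,0,0,0.]))[0].reshape(-1,2)
def look(n):
    p=camera_params(n); im,d=snapshot(n); return im,d,cloud(n,d,p),p
def hsv(im): return cv2.cvtColor(im,cv2.COLOR_RGB2HSV)
def rect(w,m):
    P=w[m]; P=P[np.isfinite(P).all(1)]
    r=cv2.minAreaRect((P[:,:2]*1000).astype(np.float32))
    return len(P),np.round(r[0],1),np.round(r[1],1),round(r[2],1),"z",np.round(np.percentile(P[:,2],[5,50,95])*1000,1),"med",np.round(np.median(P,0)*1000,1)
E
python3 - <<'E'
from h import *
for n in ["scene","side","wrist"]:
    im=cv2.imread(f"pics/{n}0.png")[:,:,::-1].copy(); w=cloud(n,np.load(f"{n}0.npy")); H=hsv(im); h,s,v=H[...,0],H[...,1],H[...,2]
    z=w[...,2]; x,y=w[...,0],w[...,1]
    print(n,"bench z",np.nanmedian(z[(h>60)&(h<90)&(s>90)&(v<130)&(z<.01)]))
    def near(b): 
        m=np.zeros(z.shape,bool); m[b[1]-b[2]:b[1]+b[2],b[0]-b[2]:b[0]+b[2]]=True; return m
    box={"scene":(305,221,22),"side":(298,242,22),"wrist":(429,144,60)}[n]
    print(" tan",rect(w,near(box)&(h<25)&(s>90)&(z>.018)&(z<.027)))
    if n!="wrist":
        print(" blue",rect(w,(h>100)&(h<125)&(s>150)&(z>.004)&(z<.015)))
        print(" bracket",rect(w,(h>100)&(h<125)&(s>150)&(z>.085)&(z<.095)))
        print(" yellow",rect(w,(h>24)&(h<34)&(s>180)&(z>.08)&(z<.1)))
        for k in [(0,.6),(.6,1)]: pass
        print(" red",rect(w,((h<5)|(h>175))&(s>180)&(z>.085)&(z<.115)&(x>.4)&(x<.85)))
        b={"scene":(403,194,25),"side":(304,180,25)}[n]
        print(" blk",rect(w,near(b)&(v<90)&(z>.09)&(z<.1)))
        print(" stand",rect(w,near(b)&(z>.030)&(z<.04)&(h<20)))
        print(" mag top",rect(w,(s<40)&(z>.122)&(z<.14)&(np.hypot(x-.6,y-.35)<.3)))
        for t,b in dict(tin={"scene":(169,247),"side":(333,334)}[n],last={"scene":(346,257),"side":(368,225)}[n],ham={"scene":(456,200),"side":(278,165)}[n]).items(): print(t,w[b[1],b[0]])
E
```

```text
scene bench z 0.0024643072551089884
 tan (261, array([550.3, -43.7]), array([94.9, 50.9]), 4.9, 'z', array([19.8, 23.4, 26.2]), 'med', array([555.8, -44.2,  23.4]))
 blue (235, array([ 538.1, -295.5]), array([ 70.4, 170. ]), 70.1, 'z', array([ 5.6, 11. , 13.9]), 'med', array([ 595.6, -293.1,   11. ]))
 bracket (82, array([ 558.1, -289.1]), array([ 36.4, 138.3]), 58.2, 'z', array([86.1, 91.8, 94. ]), 'med', array([ 606.1, -317. ,   91.8]))
 yellow (59, array([ 536.1, -295.7]), array([31.4, 88.3]), 64.7, 'z', array([92. , 94.7, 97.2]), 'med', array([ 517. , -292.4,   94.7]))
 red (87, array([ 541. , -296.2]), array([ 18.9, 127.7]), 69.8, 'z', array([ 98.1, 106.6, 111.7]), 'med', array([ 582. , -303.2,  106.6]))
 blk (63, array([578.8, 264.1]), array([47. , 27.5]), 73.8, 'z', array([90.9, 95.8, 99.3]), 'med', array([582.2, 262.7,  95.8]))
 stand (180, array([577.9, 263.1]), array([94.6, 59.8]), 73.2, 'z', array([31.2, 36.9, 39.3]), 'med', array([591.6, 252.4,  36.9]))Traceback (most recent call last):
  File "<stdin>", line 19, in <module>
  File "h.py", line 23, in rect
    return len(
[... 167 characters left out ...]
                                                      ~~~~~~~~~~~~~^^^^^^^^^^^^^^^^^^
    return _quantile_unchecked(
        a, q, axis, out, overwrite_input, method, keepdims, weights)
    return _ureduce(a,
                    func=_quantile_ureduce_func,
    ...<5 lines>...
                    overwrite_input=overwrite_input,
                    method=method)
    r = func(a, **kwargs)
    result = _quantile(arr,
                       quantiles=q,
    ...<2 lines>...
                       out=out,
                       weights=wgt)
    slices_having_nans = np.isnan(arr[-1, ...])
                                  ~~~^^^^^^^^^
IndexError: index -1 is out of bounds for axis 0 with size 0
```

```bash
sed -i 's/^    r=cv2.min/    if len(P)<5: return None\n    r=cv2.min/' h.py
python3 - <<'E'
from h import *
for n in ["scene","side","wrist"]:
    im=cv2.imread(f"pics/{n}0.png")[:,:,::-1].copy(); w=cloud(n,np.load(f"{n}0.npy")); H=hsv(im); h,s,v=H[...,0],H[...,1],H[...,2]
    z=w[...,2]; x,y=w[...,0],w[...,1]
    def near(b): 
        m=np.zeros(z.shape,bool); m[b[1]-b[2]:b[1]+b[2],b[0]-b[2]:b[0]+b[2]]=True; return m
    if n!="scene":
        print(n,"bench z",np.nanmedian(z[(h>60)&(h<90)&(s>90)&(v<130)&(z<.01)]))
        box={"side":(298,242,22),"wrist":(429,144,60)}[n]
        print(" tan",rect(w,near(box)&(h<25)&(s>90)&(z>.016)&(z<.029)))
    if n=="side":
        print(" blue",rect(w,(h>100)&(h<125)&(s>150)&(z>.002)&(z<.018)))
        print(" yellow",rect(w,(h>24)&(h<34)&(s>180)&(z>.08)&(z<.1)))
        print(" red",rect(w,((h<5)|(h>175))&(s>180)&(z>.085)&(z<.115)&(x>.4)&(x<.85)))
        b=(304,180,25)
        print(" blk",rect(w,near(b)&(v<90)&(z>.085)&(z<.1)))
        print(" stand",rect(w,near(b)&(z>.028)&(z<.042)&(h<20)))
    if n!="wrist":
        for t,b in dict(tin={"scene":(169,247),"side":(333,334)}[n],last={"scene":(346,257),"side":(368,225)}[n],ham={"scene":(456,200),"side":(278,165)}[n]).items(): print(t,w[b[1],b[0]])
    if n=="wrist":
        print(" tan depth med", w[144,429], camera_params("wrist")["tvec"], -cv2.Rodrigues(np.asarray(camera_params("wrist")["rvec"]))[0].T@np.asarray(camera_params("wrist")["tvec"]))
E
```

```text
tin [ 0.67706999 -0.43929262  0.06919572]
last [0.84522483 0.00748327 0.07626746]
ham [0.58116879 0.46377147 0.02148946]
side bench z 0.0013146112761795268
 tan (309, array([550.2, -44.8]), array([89.5, 59.7]), 5.4, 'z', array([17.6, 22.4, 25.6]), 'med', array([550.2, -50. ,  22.4]))
 blue (524, array([ 535.9, -297.7]), array([ 70.5, 171.2]), 70.2, 'z', array([ 4.2, 10.1, 14.1]), 'med', array([ 533.1, -315.5,   10.1]))
 yellow (113, array([ 534.7, -295.1]), array([35.9, 71.6]), 70.0, 'z', array([89.3, 93.6, 96.7]), 'med', array([ 528.6, -290.9,   93.6]))
 red (75, array([ 538.7, -297.3]), array([ 17.3, 124.1]), 68.0, 'z', array([ 99.1, 107.7, 111.8]), 'med', array([ 585. , -313.5,  107.7]))
 blk (51, array([578.1, 261.1]), array([54.3, 20.8]), 69.7, 'z', array([86. , 95.1, 99.2]), 'med', array([575.2, 251.1,  95.1]))
 stand (149, array([582.8, 346.4]), array([171.5, 279.1]), 5.4, 'z', array([28.8, 36.2, 39.7]), 'med', array([576.4, 241. ,  36.2]))
tin [ 0.6400819  -0.48397199  0.08679768]
last [ 0.78726147 -0.00732295  0.0396812 ]
ham [0.47488341 0.46355946 0.00380169]
wrist bench z 0.0024260905237285524
 tan (3730, array([550.4, -45.2]), array([90.1, 50.4]), 6.0, 'z', array([22.2, 23.8, 25.1]), 'med', array([551.5, -45.6,  23.8]))
 tan depth med [ 0.55073179 -0.04007541  0.02377992] [ 0.67482463 -0.03003213  0.39120832] [ 0.67490149 -0.06658351  0.38653431]
```

```bash
python3 -m pendant '[{"claw":80,"linear":[0,25,-9],"twist":0},{"claw":80,"linear":[0,25,-9],"twist":0},{"claw":80,"linear":[0,25,-9],"twist":0},{"claw":80,"linear":[0,25,-9],"twist":0},{"claw":80,"linear":[0,25,-9],"twist":0},{"claw":80,"linear":[0,0,0],"twist":0.12},{"claw":80,"linear":[0,0,0],"twist":0.12},{"claw":80,"linear":[0,0,0],"twist":0.12},{"claw":80,"linear":[0,0,0],"twist":0.12},{"claw":80,"linear":[0,0,0],"twist":0.12}]'
python3 -m pendant '[{"claw":80,"linear":[0,0,0],"twist":0.12},{"claw":80,"linear":[0,0,0],"twist":0.12},{"claw":80,"linear":[0,0,0],"twist":0.12},{"claw":80,"linear":[0,0,0],"twist":0.12},{"claw":80,"linear":[0,0,0],"twist":0.12},{"claw":80,"linear":[0,0,0],"twist":0.12},{"claw":80,"linear":[0,0,0],"twist":0.14},{"claw":80,"linear":[0,0,0],"twist":0},{"claw":80,"linear":[0,0,0],"twist":0},{"claw":80,"linear":[0,0,0],"twist":0}]'
cat >> h.py <<'E'
from scipy.spatial.transform import Rotation as Ro
def tool():
    o=get_obs(); R=Ro.from_euler("xyz",o["orientation"],degrees=True).as_matrix()
    print("t",round(o["clock"],2),"tcp",np.round(o["tool_pos"]*1000,1),"jaw",round(np.degrees(np.arctan2(R[1,1],R[0,1])),2),"tilt",np.round(R[:,0],3),"F",np.round(o["force"],1),"open",round(o["opening"]*1000,1),"j1,6",np.round(o["joint_pos"][[0,5]],1)); return o["tool_pos"],R
def delta(R,d): print("tool shift for world",d,":",np.round(R.T@np.asarray(d,float),1))
E
python3 - <<'E'
from h import *
t,R=tool()
im,d,w,p=look("wrist"); cv2.imwrite("pics/b.png",im[:,:,::-1])
H=hsv(im);h,s,z=H[...,0],H[...,1],w[...,2]
print(rect(w,(h<25)&(s>90)&(z>.017)&(z<.028)&(np.hypot(w[...,0]-.55,w[...,1]+.045)<.06)))
print(project("wrist",t*[1,1,0]))
E
```

```text
clock: 1.68
tool_pos: [0.5499, -0.045, 0.2269]
orientation: [-37.8, 90.0, 17.5]
force: [0.4, 0.4, -0.0]
opening: 0.0802
clock: 2.52
tool_pos: [0.55, -0.045, 0.2266]
orientation: [-5.4, 90.0, 2.0]
force: [-0.4, -0.6, -0.8]
opening: 0.0801
t 2.52 tcp [550.  -45.  226.6] jaw 97.45 tilt [ 0.  0. -1.] F [-0.4 -0.6 -0.8] open 80.1 j1,6 [ 15.7 -98.2]
(337, array([549.8, -45. ]), array([89.2, 50.5]), 5.9, 'z', array([19. , 23.1, 24.5]), 'med', array([537.9, -48.8,  23.1]))
[[318.05762027 175.24961224]]
```

View pics/b.png

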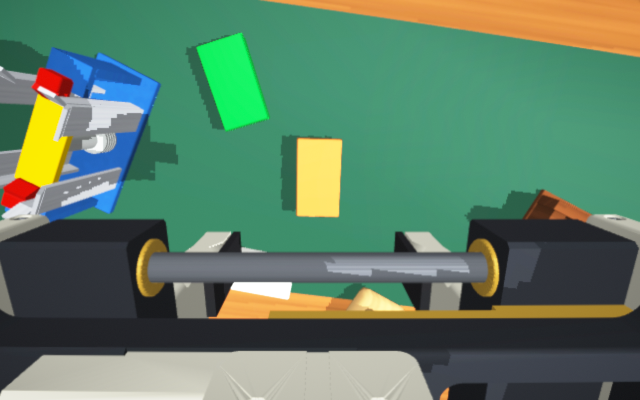

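The close look shows the tan blank alone at (318,177), right under the TCP projection at (318,175). The green block is at (232,82) and the white one is hidden low. The choice stands, so I descend and grasp.

```bash
python3 -m pendant '[{"claw":80,"linear":[38,0,0],"twist":0.025},{"claw":80,"linear":[38,0,0],"twist":0},{"claw":80,"linear":[38,0,0],"twist":0},{"claw":80,"linear":[38,0,0],"twist":0},{"claw":80,"linear":[38,0,0],"twist":0},{"claw":80,"linear":[24,0,0],"twist":0},{"claw":80,"linear":[9,0,0],"twist":0},{"claw":40,"linear":[0,0,0],"twist":0},{"claw":40,"linear":[0,0,0],"twist":0},{"claw":40,"linear":[0,0,0],"twist":0}]'
python3 -m pendant '[{"claw":40,"linear":[0,0,0],"twist":0},{"claw":40,"linear":[0,0,0],"twist":0},{"claw":40,"linear":[-30,0,0],"twist":0},{"claw":40,"linear":[-38,0,0],"twist":0},{"claw":40,"linear":[-38,0,0],"twist":0.12},{"claw":40,"linear":[-38,0,0],"twist":0.12},{"claw":40,"linear":[-28,0,0],"twist":0.12},{"claw":40,"linear":[0,0,0],"twist":0.09},{"claw":40,"linear":[0,0,0],"twist":0},{"claw":40,"linear":[0,0,0],"twist":0}]'
python3 - <<'E'
from h import *
t,R=tool()
delta(R,[537-t[0]*1000,-297-t[1]*1000,0]); print(R.round(3))
E
```

```text
clock: 3.4
tool_pos: [0.5509, -0.0448, 0.0045]
orientation: [2.7, 89.9, 8.6]
force: [0.5, -0.4, 0.6]
opening: 0.0649
clock: 4.23
tool_pos: [0.5494, -0.045, 0.1755]
orientation: [108.7, 90.0, 88.9]
force: [0.5, -0.4, -2.2]
opening: 0.0495
t 4.23 tcp [549.4 -45.  175.5] jaw 70.15 tilt [ 0.     0.001 -1.   ] F [ 0.5 -0.4 -2.2] open 49.5 j1,6 [  15.7 -125.5]
tool shift for world [np.float64(-12.372331293030015), np.float64(-251.9965747036929), 0] : [-1.000e-01 -2.412e+02  7.390e+01]
[[ 0.     0.34   0.941]
 [ 0.001  0.941 -0.34 ]
 [-1.     0.001 -0.   ]]
```

```bash
python3 -m pendant '[{"claw":40,"linear":[0,-30,9],"twist":0},{"claw":40,"linear":[0,-35,11],"twist":0},{"claw":40,"linear":[0,-35,11],"twist":0},{"claw":40,"linear":[0,-35,11],"twist":0},{"claw":40,"linear":[0,-35,11],"twist":0},{"claw":40,"linear":[0,-35,11],"twist":0},{"claw":40,"linear":[0,-36,10],"twist":0},{"claw":40,"linear":[0,0,0],"twist":0},{"claw":40,"linear":[0,0,0],"twist":0},{"claw":40,"linear":[0,0,0],"twist":0}]'
python3 - <<'E'
from h import *
t,R=tool()
im,d,w,p=look("wrist"); cv2.imwrite("pics/c.png",im[:,:,::-1])
H=hsv(im);h,s,v,z=H[...,0],H[...,1],H[...,2],w[...,2]
print("tan",rect(w,(h<25)&(s>90)&(z>.18)&(z<.21)))
print("blue",rect(w,(h>100)&(h<125)&(s>150)&(z>.002)&(z<.018)))
print("yellow",rect(w,(h>24)&(h<34)&(s>180)&(z>.08)&(z<.1)))
print("red",rect(w,((h<5)|(h>175))&(s>180)&(z>.085)&(z<.115)))
print("bracket",rect(w,(h>100)&(h<125)&(s>150)&(z>.085)&(z<.097)))
for n in ["scene","side"]:
    im,d,w,p=look(n);H=hsv(im);h,s,v,z=H[...,0],H[...,1],H[...,2],w[...,2]
    print(n,"tan",rect(w,(h<25)&(s>90)&(z>.18)&(z<.203)&(np.hypot(w[...,0]-.537,w[...,1]+.297)<.09)))
E
```

```text
clock: 5.07
tool_pos: [0.536, -0.2967, 0.1738]
orientation: [-179.2, 89.8, 160.9]
force: [-0.8, -0.2, -1.5]
opening: 0.0496
t 5.07 tcp [ 536.  -296.7  173.8] jaw 70.04 tilt [-0.003  0.001 -1.   ] F [-0.8 -0.2 -1.5] open 49.6 j1,6 [-10.7 -99.2]
tan (6839, array([ 528.4, -295.2]), array([51.8, 72.4]), 70.0, 'z', array([186.9, 188.9, 189.9]), 'med', array([ 529.6, -296.7,  188.9]))
blue (846, array([ 485.9, -277.1]), array([69.7, 62.9]), 70.0, 'z', array([10.5, 11.9, 13.1]), 'med', array([ 472.8, -293.2,   11.9]))
yellow (470, array([ 500.2, -282.4]), array([32.8, 10.4]), 69.9, 'z', array([93.4, 94.7, 95.8]), 'med', array([ 501.7, -283.4,   94.7]))
red (904, array([ 486.8, -277.4]), array([18.6, 22.3]), 70.0, 'z', array([105.7, 110.5, 112. ]), 'med', array([ 486.2, -277.3,  110.5]))
bracket (1405, array([ 473.4, -272.3]), array([35.9, 26.8]), 70.1, 'z', array([91.7, 92.8, 94. ]), 'med', array([ 469.6, -270.2,   92.8]))
scene tan (288, array([ 542.6, -306.5]), array([93.7, 62.5]), 5.4, 'z', array([182.6, 189.1, 191.2]), 'med', array([ 555.8, -300.5,  189.1]))
side tan (226, array([ 544.4, -299.7]), array([53.9, 79.9]), 69.3, 'z', array([182. , 188.4, 191. ]), 'med', array([ 564. , -311. ,  188.4]))
```

View pics/c.png

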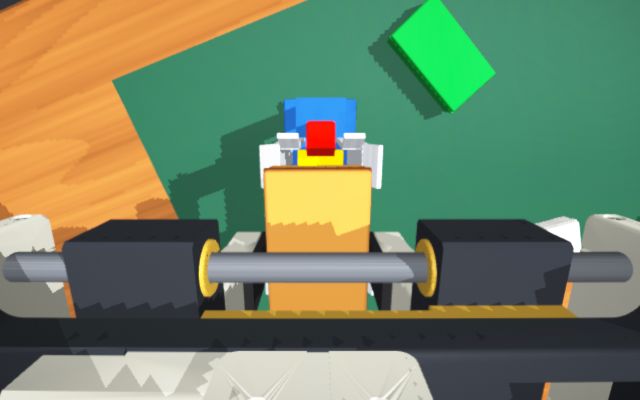

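The held tan blank is squarely along the magazine. In its image the near end is at (318,168), the near catch at (321,137) and the follower strip at (321,158). I correct by about +1.8 mm in v and -0.7 mm in u, then start into the mouth.

```bash
python3 -m pendant '[{"claw":40,"linear":[15,1.8,-0.7],"twist":0},{"claw":40,"linear":[20,0,0],"twist":0},{"claw":40,"linear":[6,0,0],"twist":0},{"claw":40,"linear":[4,0,0],"twist":0},{"claw":40,"linear":[4,0,0],"twist":0},{"claw":40,"linear":[4,0,0],"twist":0},{"claw":40,"linear":[4,0,0],"twist":0},{"claw":40,"linear":[0,0,0],"twist":0},{"claw":40,"linear":[0,0,0],"twist":0},{"claw":40,"linear":[0,0,0],"twist":0}]'
python3 - <<'E'
from h import *
t,R=tool()
E
```

```text
clock: 6.05
tool_pos: [0.5368, -0.2948, 0.1186]
orientation: [162.0, 90.0, 142.0]
force: [-1.5, 1.0, -2.5]
opening: 0.0498
t 6.05 tcp [ 536.8 -294.8  118.6] jaw 69.98 tilt [-0.  0. -1.] F [-1.5  1.  -2.5] open 49.8 j1,6 [-10.5 -99.5]
```

```bash
python3 -m pendant '[{"claw":40,"linear":[5,0,0],"twist":0},{"claw":40,"linear":[5,0,0],"twist":0},{"claw":40,"linear":[5,0,0],"twist":0},{"claw":40,"linear":[5,0,0],"twist":0},{"claw":40,"linear":[5,0,0],"twist":0},{"claw":40,"linear":[5,0,0],"twist":0},{"claw":40,"linear":[5,0,0],"twist":0},{"claw":40,"linear":[4,0,0],"twist":0},{"claw":40,"linear":[3,0,0],"twist":0},{"claw":40,"linear":[0,0,0],"twist":0}]'
python3 - <<'E'
from h import *
t,R=tool()
for n in ["scene","side","wrist"]:
    im,d,w,p=look(n);H=hsv(im);h,s,v,z=H[...,0],H[...,1],H[...,2],w[...,2]
    c=np.hypot(w[...,0]-.537,w[...,1]+.295)<.1
    print(n,"tan",rect(w,(h<24)&(h>5)&(s>90)&(z>.06)&(z<.15)&c),"red",rect(w,((h<5)|(h>175))&(s>180)&(z>.085)&(z<.12)&c))
    cv2.imwrite(f"pics/d_{n}.png",im[:,:,::-1])
E
```

```text
clock: 6.88
tool_pos: [0.5368, -0.2951, 0.0768]
orientation: [-115.2, 90.0, -135.3]
force: [-4.1, 1.6, 2.8]
opening: 0.0495
t 6.88 tcp [ 536.8 -295.1   76.8] jaw 69.99 tilt [-0. -0. -1.] F [-4.1  1.6  2.8] open 49.5 j1,6 [-10.5 -99.5]
scene tan (99, array([ 564.2, -286.1]), array([125.9,  93.3]), 42.6, 'z', array([ 89.8,  92.3, 136.1]), 'med', array([ 521.9, -303.9,   92.3])) red (52, array([ 544.9, -299.8]), array([ 18.5, 115.9]), 74.2, 'z', array([ 98.3, 105.9, 111.5]), 'med', array([ 593.2, -310.7,  105.9]))
side tan (61, array([ 549.4, -313.3]), array([79. , 46.4]), 28.5, 'z', array([72.9, 90.4, 94.9]), 'med', array([ 558.1, -297.3,   90.4])) red (47, array([ 590.2, -316. ]), array([20.8, 15.7]), 87.1, 'z', array([ 99.5, 108.1, 111.1]), 'med', array([ 590. , -321. ,  108.1]))
wrist tan (9179, array([ 525.3, -295.4]), array([168.8,  78.3]), 70.3, 'z', array([90.8, 92. , 93. ]), 'med', array([ 523. , -289.3,   92. ])) red (2845, array([ 487.1, -277.4]), array([19.8, 24. ]), 69.9, 'z', array([103.6, 110.5, 111.9]), 'med', array([ 485.9, -277.1,  110.5]))
```

The tan top is at about 90 mm, below the catches' 95 mm, and the near catch is back where it was. I release, lift and look.

```bash
python3 -m pendant '[{"claw":70,"linear":[0,0,0],"twist":0},{"claw":70,"linear":[0,0,0],"twist":0},{"claw":70,"linear":[0,0,0],"twist":0},{"claw":70,"linear":[-10,0,0],"twist":0},{"claw":70,"linear":[-30,0,0],"twist":0},{"claw":70,"linear":[-38,0,0],"twist":0},{"claw":70,"linear":[-38,0,0],"twist":0},{"claw":70,"linear":[-34,0,0],"twist":0},{"claw":70,"linear":[0,0,0],"twist":0},{"claw":70,"linear":[0,0,0],"twist":0}]'
python3 - <<'E'
from h import *
t,R=tool(); U=np.array([.9397,-.342]);V=np.array([.342,.9397])
for n in ["wrist","scene","side"]:
    im,d,w,p=look(n);H=hsv(im);h,s,v,z=H[...,0],H[...,1],H[...,2],w[...,2]
    c=np.hypot(w[...,0]-.537,w[...,1]+.295)<.09
    m=(h<24)&(h>5)&(s>90)&(z>.06)&(z<.105)&c; r=((h<5)|(h>175))&(s>180)&(z>.095)&(z<.12)&c
    print(n,"tan",rect(w,m)); uv=w[...,:2]*1000
    u=uv@U-605.3; print(" red u near",np.round(np.percentile(u[r&(u<0)],[2,98]),1) if (r&(u<0)).any() else None,"far",np.round(np.percentile(u[r&(u>0)],[2,98]),1) if (r&(u>0)).any() else None)
    cv2.imwrite(f"pics/e_{n}.png",im[:,:,::-1])
delta(R,[578-t[0]*1000,262-t[1]*1000,0])
s=cv2.imread("pics/e_scene.png")[150:280,150:290];q=cv2.imread("pics/e_side.png")[230:360,230:370]
cv2.imwrite("pics/e.png",np.hstack([cv2.resize(a,(400,371),interpolation=cv2.INTER_CUBIC) for a in (s,q)]))
E
```

```text
clock: 7.87
tool_pos: [0.5386, -0.2953, 0.2305]
orientation: [5.9, 89.6, -14.1]
force: [-0.2, 0.1, -0.9]
opening: 0.07
t 7.87 tcp [ 538.6 -295.3  230.5] jaw 70.01 tilt [ 0.006 -0.002 -1.   ] F [-0.2  0.1 -0.9] open 70.0 j1,6 [-10.5 -99.5]
wrist tan (1848, array([ 539.5, -297.8]), array([51.8, 93.6]), 70.0, 'z', array([94.5, 96.3, 97.9]), 'med', array([ 521. , -286.6,   96.3]))
 red u near [-63.9 -41.8] far [40.2 56.3]
scene tan (142, array([ 539.5, -294.4]), array([55.5, 91.1]), 80.7, 'z', array([83. , 95.9, 98.2]), 'med', array([ 523.6, -293. ,   95.9]))
 red u near [-56.5 -39. ] far [44.1 66.4]
side tan (371, array([ 539.4, -297.6]), array([53.3, 86.8]), 70.2, 'z', array([79. , 94.6, 98.1]), 'med', array([ 531.1, -296.6,   94.6]))
 red u near [-57.2 -40.3] far [51.  65.6]
tool shift for world [np.float64(39.41873972342728), np.float64(557.2761794948631), 0] : [  -0.7  537.2 -153.5]
```

View pics/e.png

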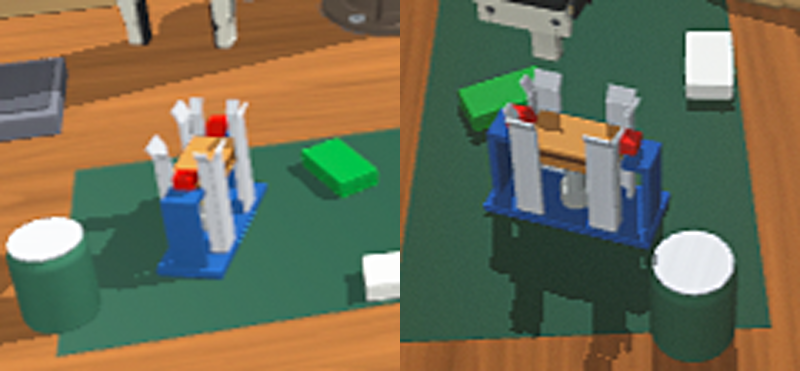

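The tan blank lies flat under both catches, with the catches at the bracket positions and the top at about 95 mm. Next is the black one. The tool can only point down, so I will lift it out, stand it on free bench, release it and topple it by pushing its broad face near the top.

```bash
python3 -m pendant '[{"claw":80,"linear":[0,30,-9],"twist":0},{"claw":80,"linear":[0,38,-11],"twist":0},{"claw":80,"linear":[0,38,-11],"twist":0},{"claw":80,"linear":[0,38,-11],"twist":0},{"claw":80,"linear":[0,38,-11],"twist":0},{"claw":80,"linear":[0,38,-11],"twist":0},{"claw":80,"linear":[0,38,-11],"twist":0},{"claw":80,"linear":[0,38,-11],"twist":0},{"claw":80,"linear":[0,38,-11],"twist":0},{"claw":80,"linear":[0,38,-11],"twist":0}]'
python3 -m pendant '[{"claw":80,"linear":[0,38,-11],"twist":0},{"claw":80,"linear":[0,38,-11],"twist":0},{"claw":80,"linear":[0,38,-11],"twist":0},{"claw":80,"linear":[0,38,-11],"twist":0},{"claw":80,"linear":[0,13,-2],"twist":0},{"claw":80,"linear":[0,0,0],"twist":0},{"claw":80,"linear":[0,0,0],"twist":0},{"claw":80,"linear":[0,0,0],"twist":0},{"claw":80,"linear":[0,0,0],"twist":0},{"claw":80,"linear":[0,0,0],"twist":0}]'
python3 - <<'E'
from h import *
t,R=tool()
im,d,w,p=look("wrist"); cv2.imwrite("pics/f.png",im[:,:,::-1])
H=hsv(im);h,s,v,z=H[...,0],H[...,1],H[...,2],w[...,2]
c=np.hypot(w[...,0]-.578,w[...,1]-.262)<.08
print("top",rect(w,(z>.088)&(z<.105)&c)); print("stand",rect(w,(z>.028)&(z<.045)&c))
print(project("wrist",[t[0],t[1],.096]))
m=(z<.004)&(h>60)&(h<90)
E
```

```text
clock: 8.85
tool_pos: [0.562, 0.0934, 0.2255]
orientation: [-131.7, 89.9, -151.7]
force: [1.5, -0.1, -0.5]
opening: 0.0798
clock: 9.68
tool_pos: [0.576, 0.2612, 0.2266]
orientation: [-106.0, 90.0, -126.1]
force: [0.1, 0.2, -0.5]
opening: 0.0797
t 9.68 tcp [576.  261.2 226.6] jaw 69.92 tilt [-0. -0. -1.] F [ 0.1  0.2 -0.5] open 79.7 j1,6 [  42.  -152.1]
top (1338, array([576.5, 262.9]), array([50.1, 22.4]), 71.7, 'z', array([94.6, 97.6, 98.9]), 'med', array([575.4, 263.7,  97.6]))
stand (2200, array([576.6, 262.8]), array([95.7, 53.3]), 71.6, 'z', array([34.7, 37.7, 39.1]), 'med', array([566.3, 269.2,  37.7]))
[[318.02563092 192.33944255]]
```

View pics/f.png

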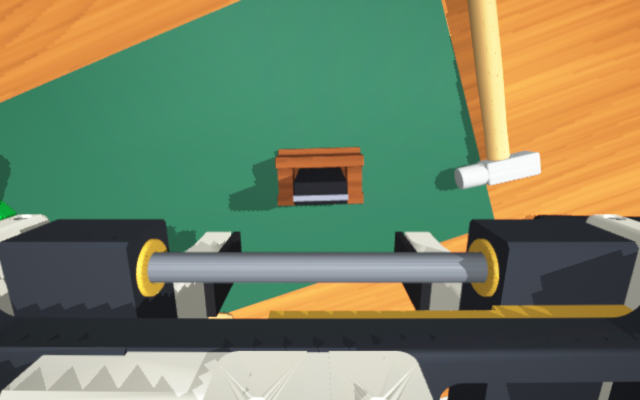

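```bash
python3 -m pendant '[{"claw":80,"linear":[30,1.8,0],"twist":-0.03},{"claw":80,"linear":[38,0,0],"twist":0},{"claw":80,"linear":[38,0,0],"twist":0},{"claw":80,"linear":[30,0,0],"twist":0},{"claw":80,"linear":[16,0,0],"twist":0},{"claw":80,"linear":[8,0,0],"twist":0},{"claw":80,"linear":[0,0,0],"twist":0},{"claw":40,"linear":[0,0,0],"twist":0},{"claw":40,"linear":[0,0,0],"twist":0},{"claw":40,"linear":[0,0,0],"twist":0}]'
python3 -m pendant '[{"claw":40,"linear":[0,0,0],"twist":0},{"claw":40,"linear":[0,0,0],"twist":0},{"claw":40,"linear":[0,0,0],"twist":0},{"claw":40,"linear":[-20,0,0],"twist":0},{"claw":40,"linear":[-30,0,0],"twist":0},{"claw":40,"linear":[-30,0,0],"twist":0},{"claw":40,"linear":[-30,0,0],"twist":0},{"claw":40,"linear":[0,0,0],"twist":0},{"claw":40,"linear":[0,0,0],"twist":0},{"claw":40,"linear":[0,0,0],"twist":0}]'
python3 - <<'E'
from h import *
t,R=tool()
im,d,w,p=look("wrist")
c=np.hypot(w[...,0]-t[0],w[...,1]-t[1])<.08;z=w[...,2]
print("top",rect(w,(z>t[2]+.015)&(z<t[2]+.045)&c&(hsv(im)[...,2]<110)))
for n in ["scene","side"]:
    im,d,w,p=look(n); z=w[...,2]; c=np.hypot(w[...,0]-t[0],w[...,1]-t[1])<.035; m=c&(z>.07)&(z<t[2]-.005)
    print(n,m.sum(),np.nanmin(z[m]) if m.any() else None)
delta(R,[540-t[0]*1000,70-t[1]*1000,0])
E
```

```text
clock: 10.57
tool_pos: [0.5776, 0.2647, 0.0684]
orientation: [56.6, 89.8, 38.3]
force: [0.2, -0.5, 0.2]
opening: 0.0659
clock: 11.4
tool_pos: [0.5761, 0.2639, 0.176]
orientation: [-164.7, 89.9, 177.0]
force: [-0.5, -0.3, -1.3]
opening: 0.0498
t 11.4 tcp [576.1 263.9 176. ] jaw 71.69 tilt [-0.001  0.    -1.   ] F [-0.5 -0.3 -1.3] open 49.8 j1,6 [  42.2 -150.5]
top (2557, array([575.6, 263.3]), array([57. , 22.5]), 71.8, 'z', array([192.4, 203.7, 216. ]), 'med', array([570.2, 264.7, 203.7]))
scene 263 0.11419524384859862
side 127 0.11469093125202551
tool shift for world [np.float64(-36.052291501381546), np.float64(-193.89421822938516), 0] : [   0.  -195.4   26.7]
```

```bash
python3 -m pendant '[{"claw":40,"linear":[0,-25,3],"twist":0},{"claw":40,"linear":[0,-34,5],"twist":0},{"claw":40,"linear":[0,-34,5],"twist":0},{"claw":40,"linear":[0,-34,5],"twist":0},{"claw":40,"linear":[0,-34,5],"twist":0},{"claw":40,"linear":[0,-34,4],"twist":0},{"claw":40,"linear":[20,0,0],"twist":0},{"claw":40,"linear":[30,0,0],"twist":0},{"claw":40,"linear":[20,0,0],"twist":0},{"claw":40,"linear":[15,0,0],"twist":0}]'
python3 -m pendant '[{"claw":40,"linear":[12,0,0],"twist":0},{"claw":40,"linear":[8,0,0],"twist":0},{"claw":40,"linear":[3,0,0],"twist":0},{"claw":40,"linear":[2,0,0],"twist":0},{"claw":40,"linear":[1,0,0],"twist":0},{"claw":40,"linear":[1,0,0],"twist":0},{"claw":40,"linear":[1,0,0],"twist":0},{"claw":40,"linear":[0,0,0],"twist":0},{"claw":40,"linear":[0,0,0],"twist":0},{"claw":40,"linear":[0,0,0],"twist":0}]'
python3 - <<'E'
from h import *
t,R=tool()
E
```

```text
clock: 12.38
tool_pos: [0.5395, 0.0695, 0.0888]
orientation: [-141.0, 89.8, -159.4]
force: [0.2, 0.7, -2.1]
opening: 0.05
clock: 13.22
tool_pos: [0.5413, 0.0706, 0.0639]
orientation: [44.4, 90.0, 26.2]
force: [0.6, 0.2, -1.3]
opening: 0.0496
t 13.22 tcp [541.3  70.6  63.9] jaw 71.71 tilt [ 0.001  0.    -1.   ] F [ 0.6  0.2 -1.3] open 49.6 j1,6 [  28.  -136.3]
```

```bash
python3 -m pendant '[{"claw":40,"linear":[1,0,0],"twist":0},{"claw":40,"linear":[1,0,0],"twist":0},{"claw":40,"linear":[0.5,0,0],"twist":0},{"claw":40,"linear":[0.5,0,0],"twist":0},{"claw":40,"linear":[0,0,0],"twist":0},{"claw":40,"linear":[0,0,0],"twist":0},{"claw":40,"linear":[0,0,0],"twist":0},{"claw":40,"linear":[0,0,0],"twist":0},{"claw":40,"linear":[0,0,0],"twist":0},{"claw":40,"linear":[0,0,0],"twist":0}]'
```

```text
clock: 14.05
tool_pos: [0.5414, 0.0704, 0.0614]
orientation: [16.4, 90.0, -1.9]
force: [-3.0, 0.4, 7.4]
opening: 0.0501
```

```bash
python3 -m pendant '[{"claw":80,"linear":[0,0,0],"twist":0},{"claw":80,"linear":[0,0,0],"twist":0},{"claw":80,"linear":[0,0,0],"twist":0},{"claw":80,"linear":[0,0,0],"twist":0},{"claw":80,"linear":[-20,0,0],"twist":0},{"claw":80,"linear":[-35,0,0],"twist":0},{"claw":40,"linear":[-10,0,-20],"twist":0},{"claw":0,"linear":[0,0,-30],"twist":0},{"claw":0,"linear":[0,0,0],"twist":0},{"claw":0,"linear":[0,0,0],"twist":0}]'
python3 - <<'E'
from h import *
t,R=tool()
for n in ["scene","side"]:
    im,d,w,p=look(n); z=w[...,2]; c=np.hypot(w[...,0]-.541,w[...,1]-.0705)<.07
    print(n,rect(w,c&(z>.08)&(z<.1)&(hsv(im)[...,2]<110)))
    u=project(n,[.541,.0705,.05])[0].astype(int); cr=im[u[1]-60:u[1]+60,u[0]-65:u[0]+65,::-1]; cv2.imwrite(f"pics/g_{n}.png",cv2.resize(cr,(390,360),interpolation=cv2.INTER_CUBIC))
cv2.imwrite("pics/g.png",np.hstack([cv2.imread(f"pics/g_{n}.png") for n in ["scene","side"]]))
E
```

```text
clock: 14.88
tool_pos: [0.4928, 0.0865, 0.1261]
orientation: [60.9, 89.9, 42.7]
force: [0.2, 0.3, 0.4]
opening: 0.0588
t 14.88 tcp [492.8  86.5 126.1] jaw 71.78 tilt [ 0.001  0.001 -1.   ] F [0.2 0.3 0.4] open 58.8 j1,6 [  32.5 -140.7]
scene (105, array([542.5,  71. ]), array([50.8, 29.8]), 75.3, 'z', array([81.4, 89.9, 93.7]), 'med', array([546.6,  70. ,  89.9]))
side (71, array([541.2,  66.8]), array([54.3, 22.4]), 71.6, 'z', array([82.2, 89.8, 93.4]), 'med', array([539.4,  59.2,  89.8]))
```

View pics/g.png

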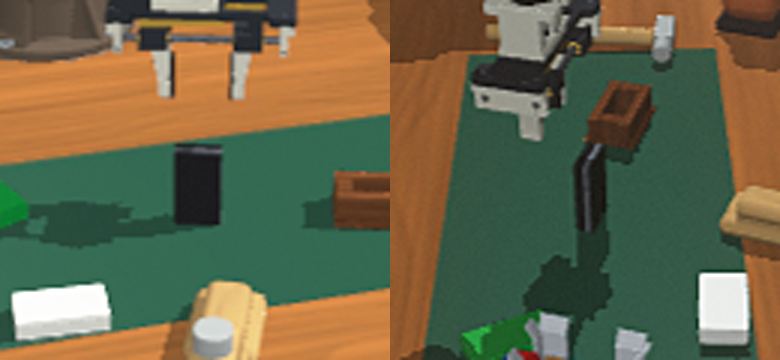

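The black blank stands upright and free on the bench in both views, with its top at (197,150) and (590,155) in the composite. The way towards +x is clear, so I lower the closed fingers and push it over.

```bash
python3 -m pendant '[{"claw":0,"linear":[20,0,0],"twist":0},{"claw":0,"linear":[26,0,0],"twist":0},{"claw":0,"linear":[8,0,0],"twist":0},{"claw":0,"linear":[0,0,0],"twist":0},{"claw":0,"linear":[0,0,10],"twist":0},{"claw":0,"linear":[0,0,8],"twist":0},{"claw":0,"linear":[0,0,8],"twist":0},{"claw":0,"linear":[0,0,8],"twist":0},{"claw":0,"linear":[0,0,8],"twist":0},{"claw":0,"linear":[0,0,6],"twist":0}]'
python3 -m pendant '[{"claw":0,"linear":[0,0,6],"twist":0},{"claw":0,"linear":[0,0,6],"twist":0},{"claw":0,"linear":[-20,0,0],"twist":0},{"claw":0,"linear":[-38,0,-10],"twist":0},{"claw":40,"linear":[-38,0,-20],"twist":0},{"claw":80,"linear":[-38,0,-10],"twist":0},{"claw":80,"linear":[-20,0,0],"twist":0},{"claw":80,"linear":[0,0,0],"twist":0},{"claw":80,"linear":[0,0,0],"twist":0},{"claw":80,"linear":[0,0,0],"twist":0}]'
python3 - <<'E'
from h import *
t,R=tool()
for n in ["wrist","scene","side"]:
    im,d,w,p=look(n); z=w[...,2]; c=np.hypot(w[...,0]-.59,w[...,1]-.055)<.13;H=hsv(im)
    print(n,rect(w,c&(z>.015)&(z<.03)&((H[...,2]<75)&(H[...,1]<100))))
    cv2.imwrite(f"pics/h_{n}.png",im[:,:,::-1])
E
```

```text
clock: 15.82
tool_pos: [0.5405, 0.0708, 0.0719]
orientation: [38.7, 90.0, 20.4]
force: [-0.0, 0.2, 0.0]
opening: 0.0003
clock: 16.65
tool_pos: [0.5128, 0.0796, 0.224]
orientation: [-174.5, 90.0, 167.2]
force: [0.1, -0.3, -1.3]
opening: 0.0351
t 16.65 tcp [512.8  79.6 224. ] jaw 71.7 tilt [-0.001  0.    -1.   ] F [ 0.1 -0.3 -1.3] open 35.1 j1,6 [  30.5 -138.8]
wrist (1589, array([593.8,  51.4]), array([48.3, 87.8]), 72.4, 'z', array([21.5, 23.6, 24.8]), 'med', array([572.9,  58.3,  23.6]))
scene (278, array([597.7,  50.5]), array([48.7, 93.6]), 74.1, 'z', array([18.7, 23.7, 26. ]), 'med', array([603.5,  50.5,  23.7]))
side (277, array([595.7,  49. ]), array([56.1, 90.3]), 71.4, 'z', array([17. , 22.5, 26.1]), 'med', array([597. ,  45.3,  22.5]))
```

View pics/h_wrist.png

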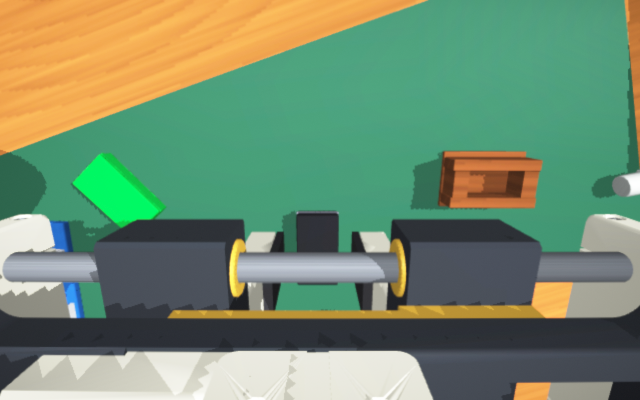

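The black blank lies flat at about (595,51) mm, with the grasped fingers clear of it; it shows at (317,248) between the fingers in the wrist view. I move over it and re-measure.

```bash
python3 -m pendant '[{"claw":80,"linear":[0,-1.5,29],"twist":0},{"claw":80,"linear":[0,0,29],"twist":0},{"claw":80,"linear":[0,0,29],"twist":0},{"claw":80,"linear":[20,0,0],"twist":0},{"claw":80,"linear":[0,0,0],"twist":0},{"claw":80,"linear":[0,0,0],"twist":0},{"claw":80,"linear":[0,0,0],"twist":0},{"claw":80,"linear":[0,0,0],"twist":0},{"claw":80,"linear":[0,0,0],"twist":0},{"claw":80,"linear":[0,0,0],"twist":0}]'
python3 - <<'E'
from h import *
t,R=tool()
im,d,w,p=look("wrist"); z=w[...,2]; c=np.hypot(w[...,0]-.595,w[...,1]-.051)<.09;H=hsv(im)
r=(rect(w,c&(z>.015)&(z<.03)&((H[...,2]<110)&(H[...,1]<110))));print(r)
delta(R,[r[1][0]-t[0]*1000,r[1][1]-t[1]*1000,0])
E
```

```text
clock: 17.63
tool_pos: [0.5953, 0.0513, 0.2054]
orientation: [37.7, 89.9, 19.4]
force: [-0.1, -0.2, -0.1]
opening: 0.0804
t 17.63 tcp [595.3  51.3 205.4] jaw 71.75 tilt [ 0.001  0.    -1.   ] F [-0.1 -0.2 -0.1] open 80.4 j1,6 [  23.7 -131.9]
(3745, array([595.7,  51.1]), array([49.7, 88.7]), 71.6, 'z', array([22.4, 23.7, 24.9]), 'med', array([593.2,  51.6,  23.7]))
tool shift for world [np.float64(0.4031387672288247), np.float64(-0.21986878023538736), 0] : [ 0.  -0.1  0.5]
```

```bash
python3 -m pendant '[{"claw":80,"linear":[38,0,0.5],"twist":0},{"claw":80,"linear":[38,0,0],"twist":0},{"claw":80,"linear":[38,0,0],"twist":0},{"claw":80,"linear":[38,0,0],"twist":0},{"claw":80,"linear":[30,0,0],"twist":0},{"claw":80,"linear":[14,0,0],"twist":0},{"claw":80,"linear":[5.5,0,0],"twist":0},{"claw":80,"linear":[0,0,0],"twist":0},{"claw":40,"linear":[0,0,0],"twist":0},{"claw":40,"linear":[0,0,0],"twist":0}]'
python3 -m pendant '[{"claw":40,"linear":[0,0,0],"twist":0},{"claw":40,"linear":[0,0,0],"twist":0},{"claw":40,"linear":[0,0,0],"twist":0},{"claw":40,"linear":[0,0,0],"twist":0},{"claw":40,"linear":[-20,0,0],"twist":0.03},{"claw":40,"linear":[-35,0,0],"twist":0},{"claw":40,"linear":[-35,0,0],"twist":0},{"claw":40,"linear":[-35,0,0],"twist":0},{"claw":40,"linear":[-35,0,0],"twist":0},{"claw":40,"linear":[-20,0,0],"twist":0}]'
python3 - <<'E'
from h import *
t,R=tool(); delta(R,[536.8-t[0]*1000,-295-t[1]*1000,0])
E
```

```text
clock: 18.52
tool_pos: [0.5969, 0.0513, 0.0043]
orientation: [37.1, 89.9, 18.9]
force: [-0.1, 0.3, 0.1]
opening: 0.0714
clock: 19.35
tool_pos: [0.5969, 0.051, 0.1874]
orientation: [33.4, 89.7, 13.4]
force: [0.4, -0.1, -0.6]
opening: 0.0499
t 19.35 tcp [596.9  51.  187.4] jaw 70.01 tilt [ 0.005  0.001 -1.   ] F [ 0.4 -0.1 -0.6] open 49.9 j1,6 [  23.6 -133.6]
tool shift for world [np.float64(-60.14957613220554), np.float64(-345.9711451463926), 0] : [  -0.6 -345.7   61.7]
```

```bash
python3 -m pendant '[{"claw":40,"linear":[0,-25,4],"twist":0},{"claw":40,"linear":[0,-37,7],"twist":0},{"claw":40,"linear":[0,-37,7],"twist":0},{"claw":40,"linear":[0,-37,7],"twist":0},{"claw":40,"linear":[0,-37,7],"twist":0},{"claw":40,"linear":[0,-37,7],"twist":0},{"claw":40,"linear":[0,-37,7],"twist":0},{"claw":40,"linear":[0,-37,7],"twist":0},{"claw":40,"linear":[0,-37,6],"twist":0},{"claw":40,"linear":[0,-24,4],"twist":0}]'
python3 -m pendant '[{"claw":40,"linear":[0,0,0],"twist":0},{"claw":40,"linear":[0,0,0],"twist":0},{"claw":40,"linear":[0,0,0],"twist":0},{"claw":40,"linear":[0,0,0],"twist":0},{"claw":40,"linear":[0,0,0],"twist":0},{"claw":40,"linear":[0,0,0],"twist":0},{"claw":40,"linear":[0,0,0],"twist":0},{"claw":40,"linear":[0,0,0],"twist":0},{"claw":40,"linear":[0,0,0],"twist":0},{"claw":40,"linear":[0,0,0],"twist":0}]'
python3 - <<'E'
from h import *
t,R=tool(); delta(R,[536.8-t[0]*1000,-295-t[1]*1000,0])
im,d,w,p=look("wrist"); cv2.imwrite("pics/i.png",im[:,:,::-1]); z=w[...,2];H=hsv(im);h,s=H[...,0],H[...,1]
U=np.array([.9397,-.342]);V=np.array([.342,.9397]); uv=w[...,:2]*1000; u=uv@U-605.3; v=uv@V+93.8
c=np.hypot(u,v)<65
for k,m in dict(blk=c&(H[...,2]<110)&(s<110)&(z>t[2]+.006)&(z<t[2]+.028)&(abs(v)<27),tan=(h>5)&(h<24)&(s>90)&(z>.08)&(z<.1)&(np.hypot(u,v)<55),red=((h<5)|(h>175))&(s>180)&(z>.095)&(z<.12)).items():
    print(k,m.sum(),"u",np.round(np.percentile(u[m],[1,99]),1),"v",np.round(np.percentile(v[m],[1,99]),1),"z",np.round(np.percentile(z[m],[5,50,95])*1000,1)) if m.any() else print(k)
E
```

```text
clock: 20.18
tool_pos: [0.5356, -0.2976, 0.1827]
orientation: [-162.5, 90.0, 177.4]
force: [-0.1, -0.3, -1.4]
opening: 0.0493
clock: 21.02
tool_pos: [0.537, -0.2947, 0.183]
orientation: [-139.2, 90.0, -159.2]
force: [-0.4, 1.0, -1.5]
opening: 0.0495
t 21.02 tcp [ 537.  -294.7  183. ] jaw 70.01 tilt [-0. -0. -1.] F [-0.4  1.  -1.5] open 49.5 j1,6 [-10.5 -99.5]
tool shift for world [np.float64(-0.19418492541046817), np.float64(-0.26898730756335), 0] : [ 0.  -0.3 -0.1]
blk 12284 u [-45.2  23.9] v [-24.7  24.3] z [201.8 203.1 204.1]
tan 467 u [-43.2 -33.8] v [-25.   23.9] z [91.  96.3 97.6]
red 868 u [-64.2 -41.1] v [-9.7  8.7] z [104.4 110.6 111.9]
```

View pics/i.png

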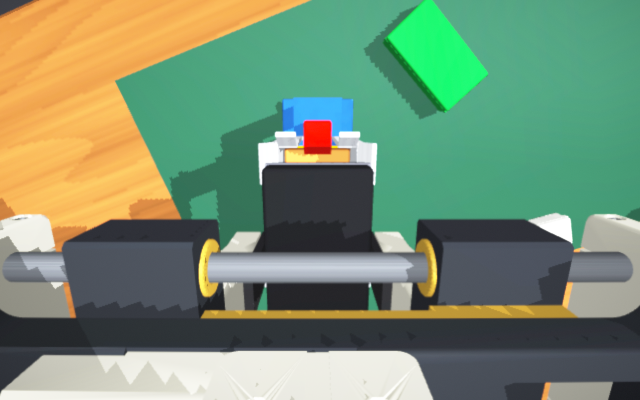

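The black blank is aligned over the pocket: near edge at (318,165), catch at (318,136), errors under 0.5 mm. I lower and push.

```bash
python3 -m pendant '[{"claw":40,"linear":[15,0,0],"twist":0},{"claw":40,"linear":[20,0,0],"twist":0},{"claw":40,"linear":[10,0,0],"twist":0},{"claw":40,"linear":[5,0,0],"twist":0},{"claw":40,"linear":[5,0,0],"twist":0},{"claw":40,"linear":[5,0,0],"twist":0},{"claw":40,"linear":[0,0,0],"twist":0},{"claw":40,"linear":[0,0,0],"twist":0},{"claw":40,"linear":[0,0,0],"twist":0},{"claw":40,"linear":[0,0,0],"twist":0}]'
python3 -m pendant '[{"claw":40,"linear":[5,0,0],"twist":0},{"claw":40,"linear":[5,0,0],"twist":0},{"claw":40,"linear":[5,0,0],"twist":0},{"claw":40,"linear":[5,0,0],"twist":0},{"claw":40,"linear":[5,0,0],"twist":0},{"claw":40,"linear":[5,0,0],"twist":0},{"claw":40,"linear":[5,0,0],"twist":0},{"claw":40,"linear":[5,0,0],"twist":0},{"claw":40,"linear":[4,0,0],"twist":0},{"claw":40,"linear":[4,0,0],"twist":0}]'
python3 - <<'E'
from h import *
t,R=tool()
im,d,w,p=look("wrist"); z=w[...,2];H=hsv(im);h,s=H[...,0],H[...,1]
U=np.array([.9397,-.342]);V=np.array([.342,.9397]); uv=w[...,:2]*1000; u=uv@U-605.3; v=uv@V+93.8
for k,m in dict(blk=(H[...,2]<110)&(s<110)&(z>.08)&(z<.115)&(abs(v)<27)&(abs(u)<50),red=((h<5)|(h>175))&(s>180)&(z>.095)&(z<.12)).items():
    print(k,m.sum(),"u",np.round(np.percentile(u[m],[1,99]),1),"v",np.round(np.percentile(v[m],[1,99]),1),"z",np.round(np.percentile(z[m],[5,50,95])*1000,1)) if m.any() else print(k)
E
```

```text
clock: 21.9
tool_pos: [0.5373, -0.295, 0.1236]
orientation: [2.9, 89.9, -17.1]
force: [1.0, -0.1, -1.5]
opening: 0.0498
clock: 22.73
tool_pos: [0.5374, -0.2951, 0.0747]
orientation: [-9.2, 89.9, -29.2]
force: [1.9, -1.2, 3.4]
opening: 0.0495
t 22.73 tcp [ 537.4 -295.1   74.7] jaw 70.0 tilt [ 0.001 -0.    -1.   ] F [ 1.9 -1.2  3.4] open 49.5 j1,6 [-10.5 -99.5]
blk 11395 u [-43.2  24.5] v [-25.2  24.7] z [93.8 94.9 96. ]
red 2981 u [-64.5 -40.5] v [-10.    9.2] z [102.6 110.5 111.9]
```

Blank top is at about 93 mm and the catch is in. I press 1.5 mm more for margin, then release and lift.

```bash
python3 -m pendant '[{"claw":40,"linear":[1.5,0,0],"twist":0},{"claw":40,"linear":[0,0,0],"twist":0},{"claw":70,"linear":[0,0,0],"twist":0},{"claw":70,"linear":[0,0,0],"twist":0},{"claw":70,"linear":[0,0,0],"twist":0},{"claw":70,"linear":[0,0,0],"twist":0},{"claw":70,"linear":[-10,0,0],"twist":0},{"claw":70,"linear":[-30,0,0],"twist":0},{"claw":70,"linear":[-38,0,0],"twist":0},{"claw":70,"linear":[-38,0,0],"twist":0}]'
python3 -m pendant '[{"claw":70,"linear":[-38,0,0],"twist":0},{"claw":70,"linear":[0,0,0],"twist":0},{"claw":70,"linear":[0,0,0],"twist":0},{"claw":70,"linear":[0,0,0],"twist":0},{"claw":70,"linear":[0,0,0],"twist":0},{"claw":70,"linear":[0,0,0],"twist":0},{"claw":70,"linear":[0,0,0],"twist":0},{"claw":70,"linear":[0,0,0],"twist":0},{"claw":70,"linear":[0,0,0],"twist":0},{"claw":70,"linear":[0,0,0],"twist":0}]'
python3 - <<'E'
from h import *
t,R=tool(); U=np.array([.9397,-.342]);V=np.array([.342,.9397])
for n in ["wrist","scene","side"]:
    im,d,w,p=look(n);H=hsv(im);h,s,z=H[...,0],H[...,1],w[...,2]
    uv=w[...,:2]*1000; u=uv@U-605.3; v=uv@V+93.8; c=np.hypot(u,v)<75
    for k,m in dict(blk=c&(H[...,2]<110)&(s<110)&(z>.085)&(z<.115)&(abs(v)<28)&(abs(u)<47),tan=c&(h>5)&(h<24)&(s>90)&(z>.04)&(z<.12),rn=c&((h<5)|(h>175))&(s>180)&(z>.095)&(z<.12)&(u<0),rf=c&((h<5)|(h>175))&(s>180)&(z>.095)&(z<.12)&(u>0)).items():
        if m.sum()>4: print(n,k,m.sum(),"u",np.round(np.percentile(u[m],[1,99]),1),"v",np.round(np.percentile(v[m],[1,99]),1),"z",np.round(np.percentile(z[m],[5,50,95])*1000,1))
    cv2.imwrite(f"pics/j_{n}.png",im[:,:,::-1])
s=cv2.imread("pics/j_scene.png")[150:280,150:290];q=cv2.imread("pics/j_side.png")[230:360,230:370]
o=np.hstack([cv2.resize(a,(400,371),interpolation=cv2.INTER_CUBIC) for a in (s,q)])
o=np.vstack([o,cv2.resize(cv2.imread("pics/j_wrist.png")[60:240,200:588],(800,229+142))[:229]])
cv2.imwrite("pics/j.png",o)
E
```

```text
clock: 23.62
tool_pos: [0.5361, -0.2947, 0.1909]
orientation: [-169.4, 89.9, 170.6]
force: [1.6, -0.1, -0.2]
opening: 0.0702
clock: 24.45
tool_pos: [0.5369, -0.2949, 0.2271]
orientation: [-168.5, 90.0, 171.5]
force: [0.9, 0.6, 0.7]
opening: 0.0698
t 24.45 tcp [ 536.9 -294.9  227.1] jaw 69.99 tilt [-0.001  0.    -1.   ] F [0.9 0.6 0.7] open 69.8 j1,6 [-10.5 -99.5]
wrist blk 4722 u [-43.3  42.4] v [-24.5  23.5] z [95.6 96.8 97.9]
wrist tan 5 u [-44.9 -43.7] v [-13.3  11.3] z [54.9 81.1 88.8]
wrist rn 648 u [-64.1 -40.1] v [-10.    9.1] z [102.  110.5 112.1]
wrist rf 385 u [39.2 52. ] v [-10.2   8.6] z [ 99.9 108.1 111.5]
scene blk 115 u [-41.3  22.8] v [-21.7  24.7] z [89.7 96.4 98.7]
scene tan 39 u [-64.7  49.8] v [-32.8  25. ] z [ 53.8  66.1 111.3]
scene rn 44 u [-59.7 -38.2] v [-8.3  9.2] z [ 99.1 105.9 111.9]
scene rf 52 u [34.5 67.2] v [-7.3  9.8] z [ 98.9 108.3 112.4]
side blk 339 u [-40.7  35.9] v [-26.8  25.3] z [87.8 95.5 98.6]
side tan 96 u [-23.3  45.4] v [-28.   11.4] z [52.8 64.9 75.1]
side rn 29 u [-58.7 -40.7] v [-6.5 10.8] z [ 96.9 106.9 111.9]
side rf 46 u [50.1 65.2] v [-12.2   6.6] z [ 98.8 107.8 111.5]
```

View pics/j.png

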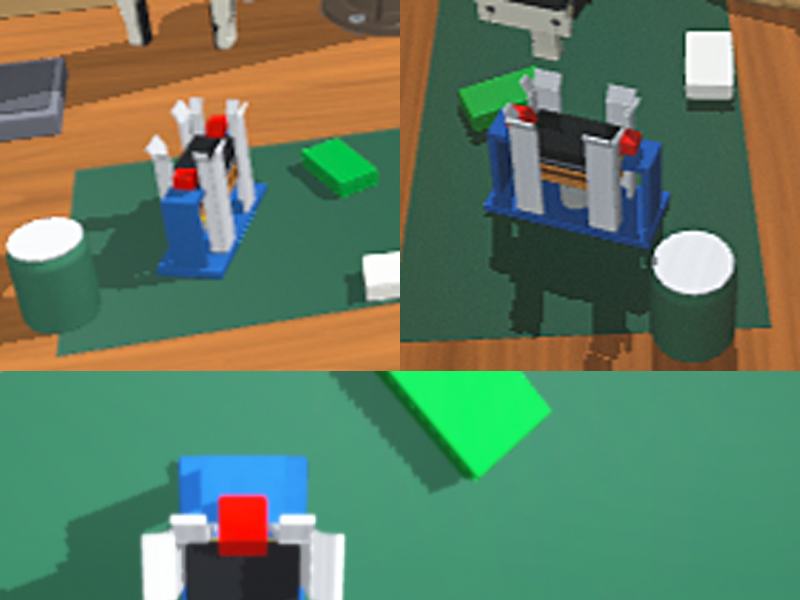

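The black blank lies flat over the tan one with its top at about 95 mm. Both catch noses are about 40 mm from centre, which is shut, and the bystanders have not moved. I hand in.

```bash
python3 -c "
from plant import *
print(close_job())"
```

```text
the job is handed in; nothing more can be done
None
```

Both blanks are loaded flat in the magazine, the black one on top of the tan one, and the job was handed in at about 24.5 s of the 72 s allowed. `close_job()` gives no verdict, so the result rests on my own last checks.

- **Tan blank:** I gripped it across its width on the bench and pushed it down until it was below both catches. Once released, its top read about 95 mm with both catches shut.
- **Black blank:** I lifted it out of its slot and stood it on clear bench. The tool can only point down, so I let go and tipped it over with the closed fingers. It lay flat and free, and I then gripped it across its width and pushed it in on top of the tan one.
- **Last checks:** The black top is at about 95 mm (96.8 mm in the wrist view, less its roughly 1.8 mm bias), so its centre is at about 84 mm. It is centred within about 1 mm. Both catch noses show at about 40 mm from the centre, which is shut, and the tan blank sits directly beneath. The gripper is open and about 95 mm clear above the mouth.
- **Bystanders:** In the last views the tin stands where it was. The arm never came near the hammer or the shoe last, but I did not re-measure either one.
- **Failed or uncertain readings:** No check failed. The far catch reads only roughly in the scene and side cameras because it is partly hidden. The wrist camera showed both noses clearly.

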